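# Tip the glass out of the bench cart

### The job

On the mosaic table, take the bar of the tip cart that carries the glass slab and lift it so that the cart tips forward over its wheel and the slab slides out into the round dish in front of it. Then lower the bar gently until the cart stands on its legs again, and let go. Do not touch the glass with the fingers, do not let the cart drop, and leave the empty cart standing.

Things in the scene. Friction and masses are not known exactly. Their poses are not given: they have to be found in the camera images.
- pan: Pan of the loaded tip cart (aluminium, 165x116, open front; all mm), hinged on a fixed stand, tips 0-1.15 rad, falls back. Origin: axle, 74 above the table; x front, z up, tip with it. Floor z=+42, x=-105..60. Grip bar: wood, dia 14, along y, 115 free between side rods; centre x=-170, z=+85, 60 behind the rear wall; may turn in the fingers. About 4 N to lift. Slab slides at 0.45-0.65 rad; 1.0 surely empties it.
- slab: Block of thick amber glass, 60 x 45 x 20 mm, 0.1 to 0.2 kg, lying loose on the floor of the loaded cart. Origin: the centre of its underside; x along the 60 mm side, z up.
- dish: Turquoise round plastic dish fixed on the table close in front of the loaded cart, 230 mm across the top, 30 mm high, floor 5 mm thick. Origin: the centre of its underside.
- spare_pan: Pan of the second tip cart: same make, size, frame and bar as the loaded one (one rubber wheel of 68 mm at the front, legs at the rear, walls 44 mm high, on a plywood stand 40 mm high), but empty and with no dish in front. It must stay standing. Which of the two carts is on the left changes.
Things that resemble listed ones, but are neither listed nor needed, are in the scene too. There is more than one size of the slab; the one meant has the size given above.

How it is judged:
On the way:
1. the loaded cart is tipped up (more than 0.4 rad) and the slab is in the dish (angle between pan's own z axis and vertical above 0.4 rad and horizontal distance between slab and dish below 0.112 m and height (world z) of slab below 0.05 m), for 0.1 s.
At the end, for the whole second after the job is handed in: The slab is at rest in the dish (its origin within 112 mm of the dish's centre, below 50 mm), both carts stand on their legs (within 0.09 rad) and at rest (angle between each of pan, spare_pan's own z axis and vertical below 0.09 rad and angular speed of pan below 0.1 rad/s and linear speed of slab below 0.02 m/s and horizontal distance between slab and dish below 0.112 m and height (world z) of slab below 0.05 m); the robot touches nothing.
It fails at once if the loaded cart is dropped or flung (turns faster than 3 rad/s) (angular speed of pan above 3 rad/s).
It fails at once if the empty cart is tipped by more than 0.15 rad (angle between spare_pan's own z axis and vertical above 0.15 rad).
It fails at once if the fingers touch the slab (more than 1 N) (contact force between the fingers and slab above 1 N).
It also fails if it takes over 38 s, if anything falls off the work surface, if the arm or the gripper's body presses on something with over 40 N, if the wrist force passes 120 N, or if a joint passes its speed limit or range.

### The arm

A 7-joint arm with a two-finger parallel gripper is mounted at the origin on the work surface. World frame = base frame: x ahead of the robot, y to its left, z up, the work surface at z = 0. Lengths are in m, angles in rad, forces in N, time in s.
With the tool pointing down it reaches from about 0.35 to 0.9 m from the base axis. Payload 7.2 kg.
Tool frame: the origin (TCP) lies at the very end of the fingers, on their centre line; the grasp point (between the pads) lies 19 mm behind it; z points along the fingers, y is the line along which they close (so a half turn about z gives the same grasp; the last joint's range is limited). The gripper opens to 88 mm and grips with 3 to 60 N. Pads are 20 mm wide; open, the fingers measure 115 mm over their backs; the gripper's body (75 mm by 178 mm) begins 61 mm behind the grasp point.
Start: joints at [-1.181, 0.411, -0.013, 1.596, 0.006, 1.134, -0.082], TCP at [0.276, 0.561, 0.223] pointing down, gripper open.
Joint ranges: [-2.95, 2.95], [-0.29, 1.99], [-1.47, 1.44], [0.14, 2.54], [-1.03, 4.17], [0.13, 1.85], [-2.86, 2.86]. Speed limits (rad/s): [2.39, 2.39, 3.01, 3.01, 3.14, 3.14, 3.14].

### API

Orientations are given as a 3x3 rotation matrix whose columns are the frame's x, y, z axes.
In Python, from plant import readout, imaging, workorder gives the robot as it stands. The module is installed in compiled form; this text tells all that it offers.
- The arm moves only by the tool arm_command, never from a script. Its argument "plan" is a list of rows, each an object with "jaw": the finger opening in mm, from 0 to 87.8; "translation": the shift along the tool's x, y, z in mm, a list of three; "spin": the turn about the tool's z in rad. A call has 1 to 10 rows; each row shifts and turns the commanded pose from where the row before left it, along the tool's axes as they then stand; what a row does not reach is not made up. A row lasts 1/12 s, in which the tool goes at most 41.7 mm and 7.16 degrees, less where a joint would pass 70% of its speed; a pose out of reach is approached as far as the arm can. A call with a gripper value outside its range is refused whole. The fingers move at their own pace and stop on an object; "force" is the grip in N (left out, the last holds). Time passes only in rows, so rows that do not move let the fingers close. It gives the time, the measured TCP pose, the force, the opening and the grip force at its end, in the units of the state.
- readout.observe(): the state, without advancing time (a new reading comes with each control period).
- imaging.snapshot(name): name is "side" or "top" or "wrist"; returns (picture, depth): 384x512x3 uint8, blue, green, red; 384x512 float32, m along the optical axis (not along the pixel's ray), 0 where there is no reading.
- imaging.camera_params(name): a dict with "fx", "fy", "cx", "cy" (pixels), "R" (3x3) and "t" (3): a world point X has camera coordinates R X + t. Camera axes: x right, y down, z forward; pixel columns grow to the right and rows downward; lengths in m; the calibration is good to about 2 mm. A picture is of the moment at which its call begins: read the wrist's pose just before it. camera_params takes no time and is no camera call; for the wrist camera it gives the pose at the moment of the call.
- workorder.close_job(): hands the job in; it is judged then, once.
The state is a dict: "t": time; "joint_positions": joint angles; "joint_velocities": joint speeds; "joint_torque": joint torques, N m; "ee_pos": TCP position; "tcp_rot": TCP orientation; "wrist_force": force on the tool from outside, world axes, zero at the start; "moment": the same for the moment, N m; "width": opening from 0.0 (shut) to 1.0 (fully open); "grip_force": force on a finger pad.
Only numpy, scipy, OpenCV 4.12 (cv2) and the standard library are available. Lean on these libraries where they do the work, as an engineer would, in place of code of your own. Each camera call takes 0.05 s, during which the arm holds its last target. There are 200 camera calls.

## Working session

There is one attempt and no reset: what is moved stays moved. The work goes in short steps, Python scripts to look and compute and a tool call to move; the robot and the scene stay as the last step left them, time stands still between calls to the robot, and variables do not carry over. Pictures are saved under pics/ and viewed, at most 10 in all, crops included, and the job is handed in when it is done.

Besides the shell and the picture viewer there is one more tool, called as name(argument=value, ...), one argument or row to a line, values as JSON. arm_command: Moves the arm, as the interface text tells. Its arguments: {"type":"object","properties":{"plan":{"type":"array","items":{"type":"object","properties":{"jaw":{"type":"number"},"translation":{"type":"array","items":{"type":"number"}},"spin":{"type":"number"}}}},"force":{"type":"number"}},"required":["plan"]}

```bash
mkdir -p pics
cat > h.py <<'E'
import numpy as np, cv2
from plant import readout, imaging, workorder
def snap(n,f):
    P=imaging.camera_params(n); b,d=imaging.snapshot(n); cv2.imwrite('pics/%s.png'%f,b); np.savez('pics/%s.npz'%f,b=b,d=d,**{k:np.array(P[k]) for k in P}); return b,d,P
def load(f): return np.load('pics/%s.npz'%f)
def pt(P,d,u,v):
    z=d; c=np.stack([(u-P['cx'])/P['fx']*z,(v-P['cy'])/P['fy']*z,z],-1)
    return (c-P['t'])@P['R']
def cloud(f):
    q=load(f); v,u=np.mgrid[:384,:512]; return q['b'],q['d'],pt(q,q['d'],u,v)
def ray(P,u,v,h):
    c=-np.array(P['R']).T@P['t']; r=np.array(P['R']).T@np.array([(u-P['cx'])/P['fx'],(v-P['cy'])/P['fy'],1]); return c+r*(h-c[2])/r[2]
E
python3 - <<'E'
from h import *
a=snap('top','top0')[0]; b=snap('side','side0')[0]
cv2.imwrite('pics/both0.png',cv2.resize(np.hstack([a,b]),(800,300)))
cv2.imwrite('pics/top0b.png',cv2.resize(a,(800,600)))
cv2.imwrite('pics/side0b.png',cv2.resize(b,(800,600)))
s=readout.observe(); print(s['t'],s['ee_pos'],s['tcp_rot'],s['width'])
E
```

```text
0.1 [0.27607476 0.5602411  0.22192416] [[-8.97039406e-01  4.41950261e-01 -5.20953258e-04]
 [ 4.41950558e-01  8.97038513e-01 -1.26878552e-03]
 [-9.34249577e-05 -1.36838620e-03 -9.99999059e-01]] 0.9990205721605784
```

View pics/top0b.png

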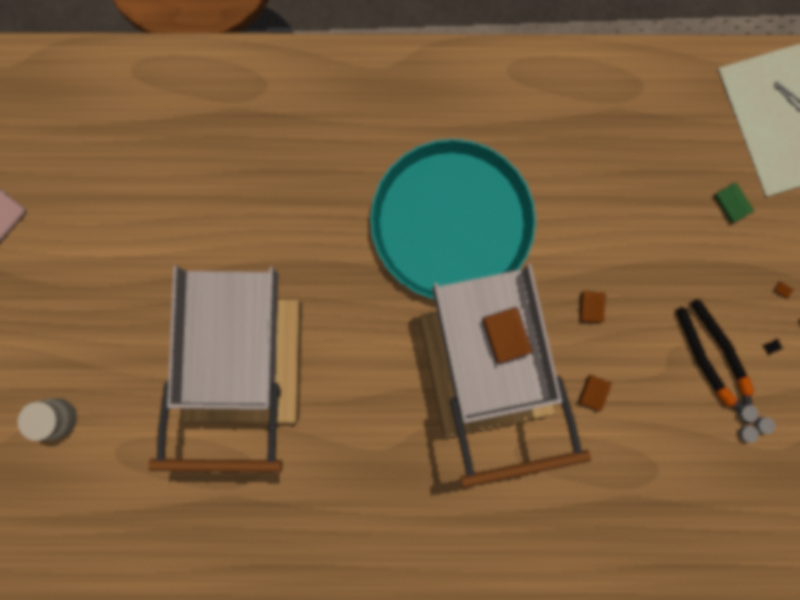

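View pics/side0b.png

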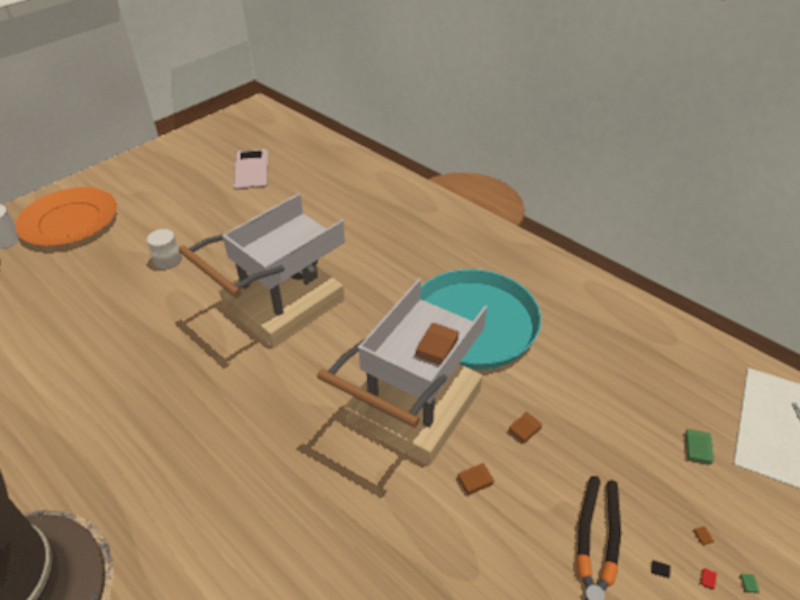

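Run:
```python
from h import *
for f,box in(('top0',(270,380,280,320)),('side0',(195,280,230,275))):
    b,d,X=cloud(f); hsv=cv2.cvtColor(b,cv2.COLOR_BGR2HSV)
    m=(hsv[...,1]>100)&(X[...,2]>.135)&(X[...,2]<.185)&(d>0)&(hsv[...,0]<20)
    n,l,s,c=cv2.connectedComponentsWithStats(m.astype(np.uint8))
    for i in range(1,n):
        if s[i,4]<60: continue
        p=X[l==i]; mu=np.median(p,0); e=np.linalg.svd((p-p.mean(0))[:,:2],full_matrices=False)[2][0]; t=(p-p.mean(0))[:,:2]@e
        mid=p.mean(0)[:2]+e*(np.percentile(t,1)+np.percentile(t,99))/2
        print(f,'bar?',c[i].round(),s[i,4],'mid',mid.round(4),'ztop',np.percentile(p[:,2],[50,95]).round(4),'dir',e.round(3),'len',np.ptp(t).round(3))
    m=(hsv[...,1]>120)&(hsv[...,0]<15)&(hsv[...,2]<200)&(d>0)&(X[...,2]>.012)&(X[...,2]<.15)
    n,l,s,c=cv2.connectedComponentsWithStats(m.astype(np.uint8))
    for i in range(1,n):
        if s[i,4]<80: continue
        p=X[l==i]; r=cv2.minAreaRect((p[:,:2]*1000).astype(np.float32)); print(f,'blk',c[i].round(),s[i,4],np.round(r[0]),np.round(r[1]),round(r[2]),np.percentile(p[:,2],[50,90]).round(3))
    m=(hsv[...,0]>80)&(hsv[...,0]<100)&(hsv[...,1]>120)&(d>0)&(X[...,2]>.024)
    p=X[m]; (cx,cy),r=cv2.minEnclosingCircle((p[:,:2]*1000).astype(np.float32)); print('dish',cx,cy,r,p[:,2].max())
b=load('top0')['b']; cv2.imwrite('pics/crop.png',cv2.resize(b[165:320,255:420],None,fx=3.6,fy=3.6,interpolation=cv2.INTER_CUBIC))
```

```text
top0 bar? [325. 214.] 447 mid [ 0.5993 -0.1769] ztop [0.1362 0.1381] dir [-0.957 -0.29 ] len 0.058
top0 bar? [336. 298.] 739 mid [ 0.448  -0.1885] ztop [0.1641 0.1671] dir [ 0.22  -0.975] len 0.15
top0 bar? [137. 297.] 728 mid [0.4504 0.1639] ztop [0.1641 0.167 ] dir [0.004 1.   ] len 0.15
top0 blk [379. 196.] 240 [ 645. -317.] [32. 42.] 85 [0.014 0.016]
top0 blk [324. 214.] 699 [ 599. -176.] [57. 44.] 19 [0.136 0.137]
top0 blk [477. 246.] 107 [ 538. -523.] [32. 17.] 16 [0.016 0.019]
top0 blk [381. 251.] 250 [ 526. -317.] [33. 42.] 68 [0.014 0.016]
top0 blk [464. 253.] 107 [ 522. -496.] [32. 17.] 40 [0.016 0.018]
dish 764.3312377929688 -121.906005859375 113.02767181396484 0.11141541544802186
side0 bar? [135. 173.] 275 mid [0.4465 0.1631] ztop [0.1651 0.1679] dir [-0.006 -1.   ] len 0.152
side0 bar? [280. 218.] 311 mid [ 0.5975 -0.1786] ztop [0.1366 0.1386] dir [-0.929 -0.37 ] len 0.059
side0 bar? [236. 254.] 489 mid [ 0.4422 -0.1908] ztop [0.165  0.1679] dir [ 0.205 -0.979] len 0.151
side0 blk [ 49. 141.] 403 [428. 664.] [201. 169.] 24 [0.017 0.021]
side0 blk [279. 220.] 435 [ 597. -179.] [57. 44.] 16 [0.136 0.138]
side0 blk [336. 272.] 195 [ 644. -319.] [32. 42.] 82 [0.015 0.017]
side0 blk [304. 305.] 232 [ 524. -318.] [32. 41.] 68 [0.015 0.017]
side0 blk [373. 361.] 86 [ 521. -497.] [31. 16.] 40 [0.016 0.018]
side0 blk [390. 366.] 86 [ 534. -525.] [30. 17.] 15 [0.016 0.019]
dish 763.4146118164062 -122.09715270996094 114.81348419189453 0.034328716965328666
```

View pics/crop.png

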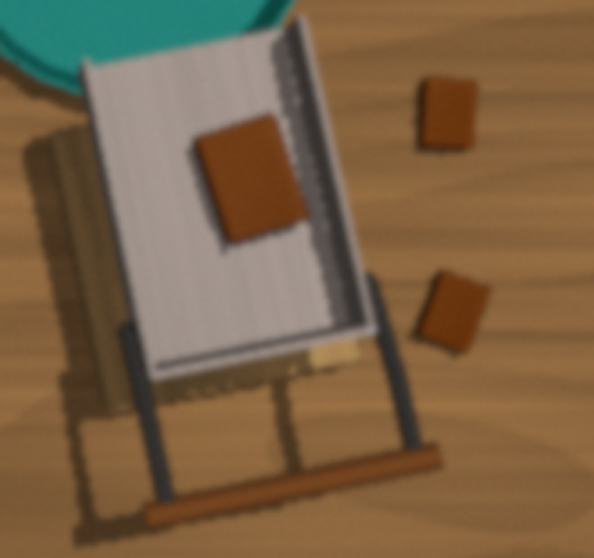

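The slab is in the right-hand cart, at top-view pixel (324,214), and measures about 58x44 mm. The table blocks at (379,196) and (381,251) are only 42x32 mm, so they are decoys. The right cart also has the dish in front of it, so it is the loaded one. Its bar midpoint is about (0.446,-0.190), with the centre 0.160 high against an expected 0.159. Next I rotate and lift the tool.

arm_command(
  plan=[
    {"jaw": 60,"translation": [0,0,-5],"spin": 0.1125},
    {"jaw": 60,"translation": [0,0,-5],"spin": 0.1125},
    {"jaw": 60,"translation": [0,0,-5],"spin": 0.1125},
    {"jaw": 60,"translation": [0,0,-5],"spin": 0.1125},
    {"jaw": 60,"translation": [0,0,-5],"spin": 0.1125},
    {"jaw": 60,"translation": [0,0,-5],"spin": 0.1125},
    {"jaw": 60,"translation": [0,0,-5],"spin": 0.1125},
    {"jaw": 60,"translation": [0,0,-5],"spin": 0.1125},
  ],
)

```text
t: 0.77
ee_pos: [0.2761, 0.5604, 0.2624]
tcp_rot: [[-0.206, 0.979, -0.0], [0.979, 0.206, -0.001], [-0.001, -0.001, -1.0]]
wrist_force: [-0.2, -0.7, 0.4]
width: 0.682
grip_force: 0.0
```

arm_command(
  plan=[
    {"jaw": 60,"translation": [-15,0,0],"spin": 0},
    {"jaw": 60,"translation": [-25,0,0],"spin": 0},
    {"jaw": 60,"translation": [-30,0,0],"spin": 0},
    {"jaw": 60,"translation": [-30,0,0],"spin": 0},
    {"jaw": 60,"translation": [-30,0,0],"spin": 0},
    {"jaw": 60,"translation": [-30,0,0],"spin": 0},
    {"jaw": 60,"translation": [-30,0,0],"spin": 0},
    {"jaw": 60,"translation": [-30,0,0],"spin": 0},
    {"jaw": 60,"translation": [-30,0,0],"spin": 0},
    {"jaw": 60,"translation": [-30,0,0],"spin": 0},
  ],
)

```text
t: 1.6
ee_pos: [0.3354, 0.2853, 0.2624]
tcp_rot: [[-0.211, 0.977, -0.0], [0.977, 0.211, -0.0], [-0.0, -0.0, -1.0]]
wrist_force: [0.6, -0.6, 0.0]
width: 0.682
grip_force: 0.0
```

arm_command(
  plan=[
    {"jaw": 60,"translation": [-30,0,0],"spin": 0},
    {"jaw": 60,"translation": [-30,0,0],"spin": 0},
    {"jaw": 60,"translation": [-30,0,0],"spin": 0},
    {"jaw": 60,"translation": [-30,0,0],"spin": 0},
    {"jaw": 60,"translation": [-30,0,0],"spin": 0},
    {"jaw": 60,"translation": [-30,0,0],"spin": 0},
    {"jaw": 60,"translation": [-30,0,0],"spin": 0},
    {"jaw": 60,"translation": [-30,0,0],"spin": 0},
    {"jaw": 60,"translation": [-30,0,0],"spin": 0},
    {"jaw": 60,"translation": [-30,0,0],"spin": 0},
  ],
)

```text
t: 2.43
ee_pos: [0.3986, -0.0078, 0.2626]
tcp_rot: [[-0.211, 0.977, 0.0], [0.977, 0.211, 0.0], [0.0, 0.0, -1.0]]
wrist_force: [1.0, 0.3, 0.6]
width: 0.683
grip_force: 0.0
```

Run:
```python
from h import *
s=readout.observe(); print(s['t'],s['ee_pos'],s['tcp_rot'],s['width']*88)
p=np.array(s['ee_pos']);R=np.array(s['tcp_rot'])
print('to bar grasp (mm)',(R.T@(np.array([.446,-.1895,.160])-p)*1000).round(1), 'yaw y',np.arctan2(R[1,1],R[0,1]))
```

```text
2.4333 [ 0.39864289 -0.00780583  0.26260397] [[-2.11444580e-01  9.77389987e-01  5.88350170e-05]
 [ 9.77389895e-01  2.11444533e-01  4.51163462e-04]
 [ 4.28522307e-04  1.52900820e-04 -9.99999896e-01]] 60.10376540264445
to bar grasp (mm) [-187.6    7.9  102.5] yaw y 0.213052675724582
```

arm_command(
  plan=[
    {"jaw": 60,"translation": [-30,1.5,0],"spin": 0},
    {"jaw": 60,"translation": [-30,1.5,0],"spin": 0},
    {"jaw": 60,"translation": [-30,1.5,0],"spin": 0},
    {"jaw": 60,"translation": [-30,1.5,0],"spin": 0},
    {"jaw": 60,"translation": [-30,1,0],"spin": 0},
    {"jaw": 60,"translation": [-20,0,0],"spin": 0},
    {"jaw": 60,"translation": [-10,0,0],"spin": 0},
    {"jaw": 60,"translation": [0,0,0],"spin": 0},
    {"jaw": 60,"translation": [0,0,0],"spin": 0},
  ],
)

```text
t: 3.18
ee_pos: [0.4433, -0.1808, 0.2623]
tcp_rot: [[-0.21, 0.978, -0.001], [0.978, 0.21, -0.0], [0.0, -0.001, -1.0]]
wrist_force: [-0.7, -0.5, -1.0]
width: 0.684
grip_force: 0.0
```

Run:
```python
from h import *
s=readout.observe(); b,d,P=snap('wrist','w1'); cv2.imwrite('pics/w1b.png',b)
p=np.array(s['ee_pos']);R=np.array(s['tcp_rot']); print(s['t'],p)
b,d,X=cloud('w1'); hsv=cv2.cvtColor(b,cv2.COLOR_BGR2HSV)
m=(hsv[...,1]>80)&(X[...,2]>.15)&(X[...,2]<.175)&(d>0)&(hsv[...,0]<20)
n,l,st,c=cv2.connectedComponentsWithStats(m.astype(np.uint8)); i=1+np.argmax(st[1:,4])
q=X[l==i]; t=(q-p)@R*1000; print(st[i],q.mean(0),'top z',np.percentile(q[:,2],[50,95]),'tool x range',np.ptp(t[:,0]),t[:,0].min(),t[:,0].max(),'y',np.percentile(t[:,1],[2,50,98]),'slope',np.polyfit(t[:,0],t[:,1],1))
```

```text
3.1833 [ 0.44331735 -0.18079093  0.26225233]
[ 249  112   65  178 3169] [ 0.44452772 -0.18459149  0.16381703] top z [0.16439767 0.16611225] tool x range 150.26199144935413 -84.27926621818169 65.98272523117242 y [-7.5597903  -0.0370048  22.15612323] slope [4.07732290e-05 4.97983872e-01]
```

View pics/w1b.png

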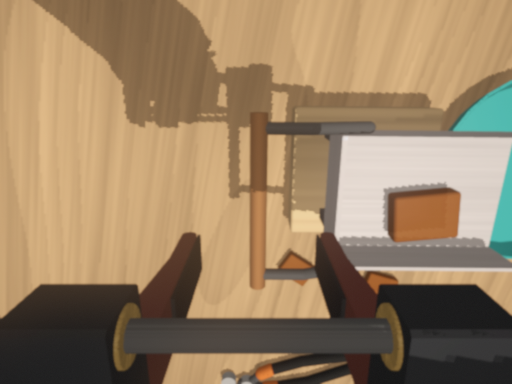

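The wrist view shows the bar at column 258, rows 112-290. It is parallel to the pads and centred between the fingers. The slab is at (423,215), well clear. The bar's midpoint is 9 mm off along tool x, so I correct that and descend.

arm_command(
  plan=[
    {"jaw": 50,"translation": [-3,0,0],"spin": 0},
    {"jaw": 50,"translation": [-3,0,15],"spin": 0},
    {"jaw": 50,"translation": [-3,0,20],"spin": 0},
    {"jaw": 50,"translation": [0,0,20],"spin": 0},
    {"jaw": 50,"translation": [0,0,20],"spin": 0},
    {"jaw": 50,"translation": [0,0,20],"spin": 0},
    {"jaw": 50,"translation": [0,0,15],"spin": 0},
    {"jaw": 50,"translation": [0,0,11],"spin": 0},
    {"jaw": 50,"translation": [0,0,0],"spin": 0},
    {"jaw": 50,"translation": [0,0,0],"spin": 0},
  ],
)

```text
t: 4.07
ee_pos: [0.4456, -0.1892, 0.1417]
tcp_rot: [[-0.212, 0.977, -0.001], [0.977, 0.212, 0.0], [0.0, -0.001, -1.0]]
wrist_force: [1.4, -0.6, 0.4]
width: 0.568
grip_force: 0.0
```

arm_command(
  plan=[
    {"jaw": 30,"translation": [0,0,0],"spin": 0},
    {"jaw": 20,"translation": [0,0,0],"spin": 0},
    {"jaw": 5,"translation": [0,0,0],"spin": 0},
    {"jaw": 5,"translation": [0,0,0],"spin": 0},
    {"jaw": 5,"translation": [0,0,0],"spin": 0},
    {"jaw": 5,"translation": [0,0,0],"spin": 0},
    {"jaw": 5,"translation": [0,0,0],"spin": 0},
    {"jaw": 5,"translation": [0,0,0],"spin": 0},
  ],
  force=20,
)

```text
t: 4.73
ee_pos: [0.4451, -0.1896, 0.1418]
tcp_rot: [[-0.211, 0.978, -0.001], [0.978, 0.211, 0.0], [0.001, -0.001, -1.0]]
wrist_force: [-3.6, 0.4, 5.4]
width: 0.151
grip_force: 20.0
```

arm_command(
  plan=[
    {"jaw": 5,"translation": [0,2.2,-4.2],"spin": 0},
    {"jaw": 5,"translation": [0,2.3,-4.1],"spin": 0},
    {"jaw": 5,"translation": [0,4.9,-8.2],"spin": 0},
    {"jaw": 5,"translation": [0,5.3,-7.9],"spin": 0},
    {"jaw": 5,"translation": [0,5.6,-7.6],"spin": 0},
    {"jaw": 5,"translation": [0,6.0,-7.3],"spin": 0},
    {"jaw": 5,"translation": [0,6.4,-7.0],"spin": 0},
    {"jaw": 5,"translation": [0,6.7,-6.7],"spin": 0},
    {"jaw": 5,"translation": [0,3.5,-3.3],"spin": 0},
    {"jaw": 5,"translation": [0,3.6,-3.1],"spin": 0},
  ],
)

```text
t: 5.57
ee_pos: [0.4891, -0.1806, 0.2023]
tcp_rot: [[-0.21, 0.978, -0.004], [0.978, 0.21, 0.0], [0.001, -0.004, -1.0]]
wrist_force: [-14.2, -2.7, 12.9]
width: 0.152
grip_force: 20.0
```

arm_command(
  plan=[
    {"jaw": 5,"translation": [0,3.1,-3.6],"spin": 0},
    {"jaw": 5,"translation": [0,3.1,-3.6],"spin": 0},
    {"jaw": 5,"translation": [0,4.0,-2.6],"spin": 0},
    {"jaw": 5,"translation": [0,4.0,-2.6],"spin": 0},
    {"jaw": 5,"translation": [0,4.0,-2.5],"spin": 0},
    {"jaw": 5,"translation": [0,4.0,-2.5],"spin": 0},
    {"jaw": 5,"translation": [0,4.2,-2.2],"spin": 0},
    {"jaw": 5,"translation": [0,4.3,-2.1],"spin": 0},
    {"jaw": 5,"translation": [0,4.3,-2.0],"spin": 0},
    {"jaw": 5,"translation": [0,4.3,-2.0],"spin": 0},
  ],
)

```text
t: 6.4
ee_pos: [0.5297, -0.1724, 0.229]
tcp_rot: [[-0.21, 0.978, 0.001], [0.978, 0.21, -0.0], [-0.001, 0.0, -1.0]]
wrist_force: [-7.9, -0.9, 12.3]
width: 0.156
grip_force: 20.0
```

Run:
```python
from h import *
a=snap('side','s2')[0]; cv2.imwrite('pics/s2b.png',cv2.resize(a[150:300,180:380],None,fx=3,fy=3))
```

```text
(no output)
```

View pics/s2b.png

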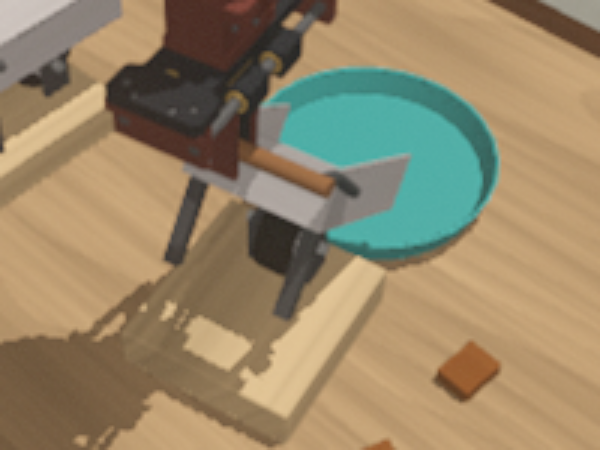

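The side view shows the cart tipped with the bar still held. The slab is hidden behind the pan, so I continue towards 1.0 rad.

arm_command(
  plan=[
    {"jaw": 5,"translation": [0,5.9,-2.6],"spin": 0},
    {"jaw": 5,"translation": [0,5.9,-2.5],"spin": 0},
    {"jaw": 5,"translation": [0,5.9,-2.4],"spin": 0},
    {"jaw": 5,"translation": [0,6.1,-1.7],"spin": 0},
    {"jaw": 5,"translation": [0,6.1,-1.6],"spin": 0},
    {"jaw": 5,"translation": [0,6.1,-1.6],"spin": 0},
    {"jaw": 5,"translation": [0,6.2,-1.1],"spin": 0},
    {"jaw": 5,"translation": [0,6.2,-1.0],"spin": 0},
    {"jaw": 5,"translation": [0,6.2,-0.9],"spin": 0},
    {"jaw": 5,"translation": [0,0,0],"spin": 0},
  ],
)

```text
t: 7.28
ee_pos: [0.5857, -0.1609, 0.2444]
tcp_rot: [[-0.212, 0.977, 0.005], [0.977, 0.212, -0.003], [-0.004, 0.004, -1.0]]
wrist_force: [0.0, -4.0, 7.1]
width: 0.153
grip_force: 20.0
```

Run:
```python
from h import *
a=snap('side','s3')[0]; c=snap('top','t3')[0]
cv2.imwrite('pics/s3b.png',np.hstack([cv2.resize(a[150:300,200:380],(400,333)),cv2.resize(c[70:270,210:400],(400,333))]))
for f in('s3','t3'):
    b,d,X=cloud(f); hsv=cv2.cvtColor(b,cv2.COLOR_BGR2HSV)
    m=(hsv[...,1]>120)&(hsv[...,0]<15)&(d>0)&(X[...,2]>.008)&(X[...,2]<.06)&(np.hypot(X[...,0]-.764,X[...,1]+.122)<.115)
    print(f,m.sum(),X[m].mean(0) if m.any() else '', X[m][:,2].max() if m.any() else '')
```

```text
s3 0  
t3 35 [ 0.71740701 -0.14111767  0.04801232] 0.05974261232108617
```

View pics/s3b.png

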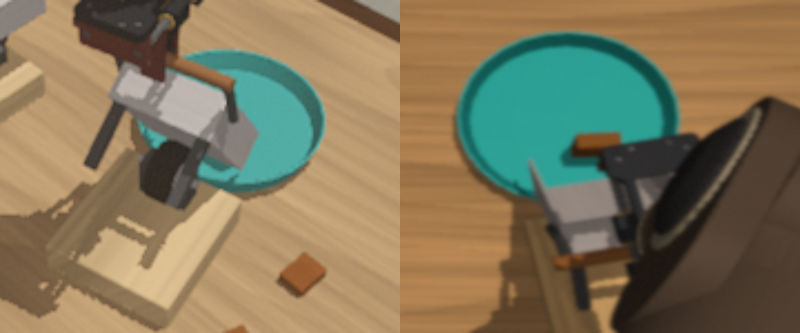

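The slab has left the pan but leans on its lip, at top-crop (597,145). Lowering the pan slowly should free it while the pan is still well tipped.

arm_command(
  plan=[
    {"jaw": 5,"translation": [0,-4.7,0.7],"spin": 0},
    {"jaw": 5,"translation": [0,-4.7,0.7],"spin": 0},
    {"jaw": 5,"translation": [0,-4.7,0.8],"spin": 0},
    {"jaw": 5,"translation": [0,-4.7,0.9],"spin": 0},
    {"jaw": 5,"translation": [0,-4.6,1.1],"spin": 0},
    {"jaw": 5,"translation": [0,-4.6,1.2],"spin": 0},
    {"jaw": 5,"translation": [0,0,0],"spin": 0},
    {"jaw": 5,"translation": [0,0,0],"spin": 0},
  ],
)

```text
t: 8.05
ee_pos: [0.5556, -0.1662, 0.2372]
tcp_rot: [[-0.211, 0.977, 0.001], [0.977, 0.211, -0.001], [-0.001, 0.001, -1.0]]
wrist_force: [0.1, -6.4, 4.4]
width: 0.156
grip_force: 20.0
```

Run:
```python
from h import *
a=snap('side','s4')[0]; c=snap('top','t4')[0]
cv2.imwrite('pics/s4b.png',np.hstack([cv2.resize(a[150:300,200:380],(400,333)),cv2.resize(c[70:270,210:400],(400,333))]))
b,d,X=cloud('t4'); hsv=cv2.cvtColor(b,cv2.COLOR_BGR2HSV)
m=(hsv[...,1]>120)&(hsv[...,0]<15)&(d>0)&(X[...,2]>.008)&(X[...,2]<.09)&(np.hypot(X[...,0]-.764,X[...,1]+.122)<.115)
q=X[m]; print(m.sum(), np.percentile(q,[2,25,50,75,98],axis=0).round(3) if m.any() else '')
```

```text
175 [[ 0.713 -0.167  0.045]
 [ 0.717 -0.157  0.063]
 [ 0.721 -0.146  0.064]
 [ 0.725 -0.137  0.066]
 [ 0.729 -0.128  0.068]]
```

View pics/s4b.png

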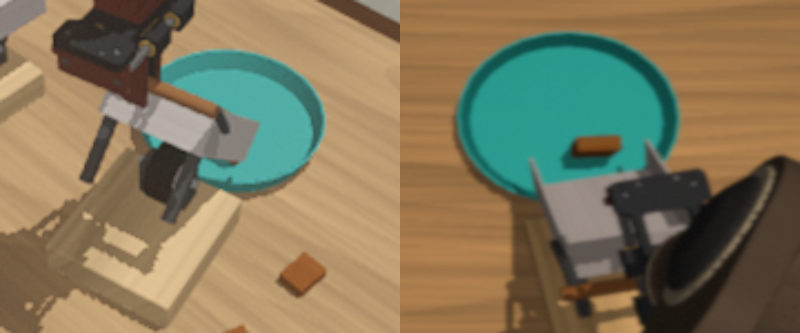

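The slab now stands free on its end in the dish. Its top is at 0.065 (5+60 mm), 50 mm from the dish centre, and it is clear of the pan. I lower the bar back along the arc.

arm_command(
  plan=[
    {"jaw": 5,"translation": [0,-8.9,3.1],"spin": 0},
    {"jaw": 5,"translation": [0,-8.9,3.5],"spin": 0},
    {"jaw": 5,"translation": [0,-8.6,4.0],"spin": 0},
    {"jaw": 5,"translation": [0,-8.5,4.4],"spin": 0},
    {"jaw": 5,"translation": [0,-8.1,4.8],"spin": 0},
    {"jaw": 5,"translation": [0,-8.0,5.2],"spin": 0},
    {"jaw": 5,"translation": [0,-7.6,5.6],"spin": 0},
    {"jaw": 5,"translation": [0,-7.4,6.0],"spin": 0},
    {"jaw": 5,"translation": [0,-7.0,6.4],"spin": 0},
    {"jaw": 5,"translation": [0,-6.8,6.7],"spin": 0},
  ],
)

```text
t: 8.98
ee_pos: [0.4764, -0.1815, 0.1861]
tcp_rot: [[-0.212, 0.977, -0.001], [0.977, 0.212, 0.002], [0.002, -0.001, -1.0]]
wrist_force: [0.4, 4.5, -1.8]
width: 0.154
grip_force: 20.0
```

arm_command(
  plan=[
    {"jaw": 5,"translation": [0,-6.4,7.0],"spin": 0},
    {"jaw": 5,"translation": [0,-6.0,7.4],"spin": 0},
    {"jaw": 5,"translation": [0,-3.7,5.1],"spin": 0},
    {"jaw": 5,"translation": [0,-3.6,5.2],"spin": 0},
    {"jaw": 5,"translation": [0,-3.6,5.2],"spin": 0},
    {"jaw": 5,"translation": [0,-2.4,4.0],"spin": 0},
    {"jaw": 5,"translation": [0,-2.4,4.0],"spin": 0},
    {"jaw": 5,"translation": [0,-1.5,2.5],"spin": 0},
    {"jaw": 5,"translation": [0,-1,1.5],"spin": 0},
    {"jaw": 5,"translation": [0,0,0],"spin": 0},
  ],
)

```text
t: 9.82
ee_pos: [0.4469, -0.1883, 0.1443]
tcp_rot: [[-0.212, 0.977, -0.001], [0.977, 0.212, 0.001], [0.001, -0.001, -1.0]]
wrist_force: [-0.4, 6.0, -1.6]
width: 0.154
grip_force: 20.0
```

arm_command(
  plan=[
    {"jaw": 5,"translation": [0,-0.6,1],"spin": 0},
    {"jaw": 5,"translation": [0,-0.6,1],"spin": 0},
    {"jaw": 5,"translation": [0,-0.4,0.7],"spin": 0},
    {"jaw": 5,"translation": [0,0,0],"spin": 0},
    {"jaw": 5,"translation": [0,0,0],"spin": 0},
  ],
)

```text
t: 10.23
ee_pos: [0.4456, -0.1886, 0.1418]
tcp_rot: [[-0.212, 0.977, -0.001], [0.977, 0.212, 0.001], [0.001, -0.001, -1.0]]
wrist_force: [0.5, 4.8, -1.9]
width: 0.157
grip_force: 20.0
```

arm_command(
  plan=[
    {"jaw": 5,"translation": [0,-0.3,0.7],"spin": 0},
    {"jaw": 5,"translation": [0,-0.3,0.7],"spin": 0},
    {"jaw": 5,"translation": [0,0,0.6],"spin": 0},
    {"jaw": 5,"translation": [0,0,0],"spin": 0},
    {"jaw": 5,"translation": [0,0,0],"spin": 0},
  ],
)

```text
t: 10.65
ee_pos: [0.4448, -0.1889, 0.1401]
tcp_rot: [[-0.212, 0.977, -0.001], [0.977, 0.212, 0.001], [0.002, -0.001, -1.0]]
wrist_force: [-2.5, 5.8, 3.6]
width: 0.154
grip_force: 20.0
```

Legs are down, since the wrist force has turned upward. Now I release.

arm_command(
  plan=[
    {"jaw": 14,"translation": [0,0,0],"spin": 0},
    {"jaw": 18,"translation": [0,0,0],"spin": 0},
    {"jaw": 25,"translation": [0,0,0],"spin": 0},
    {"jaw": 35,"translation": [0,0,0],"spin": 0},
    {"jaw": 45,"translation": [0,0,0],"spin": 0},
    {"jaw": 50,"translation": [0,0,0],"spin": 0},
    {"jaw": 50,"translation": [0,0,0],"spin": 0},
    {"jaw": 50,"translation": [0,0,-10],"spin": 0},
    {"jaw": 50,"translation": [0,0,-15],"spin": 0},
    {"jaw": 50,"translation": [0,0,-20],"spin": 0},
  ],
)

```text
t: 11.48
ee_pos: [0.4447, -0.1896, 0.1858]
tcp_rot: [[-0.211, 0.977, -0.002], [0.977, 0.211, -0.0], [0.0, -0.002, -1.0]]
wrist_force: [-0.0, -0.4, -0.1]
width: 0.575
grip_force: 0.0
```

arm_command(
  plan=[
    {"jaw": 50,"translation": [0,0,-25],"spin": 0},
    {"jaw": 50,"translation": [0,0,-25],"spin": 0},
    {"jaw": 50,"translation": [0,0,-25],"spin": 0},
    {"jaw": 50,"translation": [0,-20,-15],"spin": 0},
    {"jaw": 50,"translation": [0,-20,0],"spin": 0},
    {"jaw": 50,"translation": [0,-20,0],"spin": 0},
    {"jaw": 50,"translation": [0,0,0],"spin": 0},
    {"jaw": 50,"translation": [0,0,0],"spin": 0},
  ],
)

```text
t: 12.15
ee_pos: [0.3865, -0.2025, 0.2762]
tcp_rot: [[-0.211, 0.978, 0.002], [0.978, 0.21, 0.002], [0.001, 0.003, -1.0]]
wrist_force: [0.9, -1.0, 0.2]
width: 0.568
grip_force: 0.0
```

Run:
```python
from h import *
a=snap('side','s5')[0]; c=snap('top','t5')[0]
cv2.imwrite('pics/s5b.png',np.hstack([cv2.resize(a[110:310,130:380],(400,320)),cv2.resize(c[70:330,70:400],(400,315)+())[:,:] if 0 else cv2.resize(c[70:330,70:400],(400,320))]))
s=readout.observe(); print(s['t'],s['ee_pos'],s['wrist_force'])
for f in('s5','t5'):
    b,d,X=cloud(f); hsv=cv2.cvtColor(b,cv2.COLOR_BGR2HSV)
    m=(hsv[...,1]>120)&(hsv[...,0]<15)&(d>0)&(X[...,2]>.008)&(X[...,2]<.09)&(np.hypot(X[...,0]-.764,X[...,1]+.122)<.115)
    q=X[m]; print(m.sum(), np.percentile(q,[2,50,98],axis=0).round(3) if m.any() else '')
    m=(hsv[...,1]>100)&(X[...,2]>.145)&(X[...,2]<.2)&(d>0)&(hsv[...,0]<20)&(abs(X[...,0]-.45)<.06); n,l,st,cc=cv2.connectedComponentsWithStats(m.astype(np.uint8))
    for i in range(1,n):
        if st[i,4]>50: print(f,'bar',np.median(X[l==i],0).round(4))
```

```text
12.25 [ 0.38752897 -0.20203628  0.27590455] [ 0.13694934 -0.18299669  1.04452855]
47 [[ 0.715 -0.172  0.011]
 [ 0.722 -0.147  0.064]
 [ 0.729 -0.131  0.067]]
s5 bar [0.4458 0.1541 0.165 ]
s5 bar [ 0.4444 -0.2009  0.1649]
181 [[ 0.714 -0.167  0.042]
 [ 0.721 -0.147  0.064]
 [ 0.731 -0.127  0.067]]
t5 bar [ 0.4465 -0.1893  0.1641]
t5 bar [0.4502 0.1635 0.164 ]
```

View pics/s5b.png

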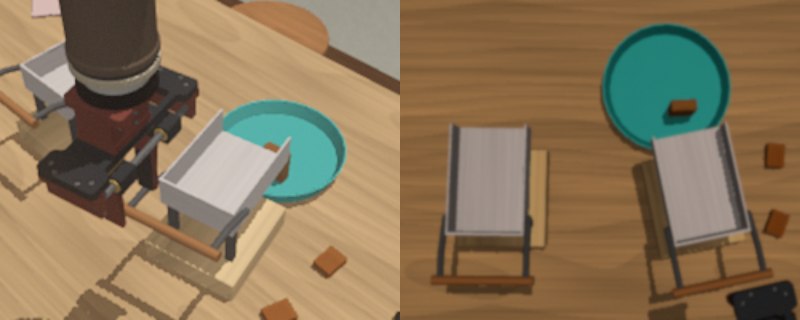

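Both carts stand on their legs and the bars are back at their first height. The loaded pan is empty. The slab, at right-half (683,107), stands still inside the dish, 50 mm from its centre with its origin about 35 mm high. The gripper is clear of everything.

```bash
python3 -c "
from plant import workorder; print(workorder.close_job())"
```

```text
the job is handed in; nothing more can be done
None
```

I handed the job in: the slab rests in the dish, standing on its end about 50 mm from the centre; both carts stand on their legs and the arm is clear, but the hand-in returned no verdict.

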